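Turn a glass cabochon back-up in the turnover cradle

TASK

Take the domed glass cabochon off the sloping rest under the lamp and set it, dome up, in the pocket of the cradle's carrier leaf (the one with the longer handle and the plain flat pocket), then let go. Close the cover leaf over it, swing the shut pair right over so that the glass lies dome down in the cover, and open the carrier again, laying it fully back on its own side. Do not drop the glass or slam the leaves, and leave everything else on the bench where it is.

Things in the scene. Friction and masses are not known exactly. Their poses are not given: they have to be found in the camera images.
- glass: the amber glass cabochon to turn: a disc 60 mm across, 16 mm thick; its front carries a smooth dome (40 mm across, 7 mm high; 23 mm overall), its back is flat; about 120 g. Origin: centre of the flat back; z out through the dome. It starts flat back down on the easel's slope, z 32 degrees from vertical.
- glass_mid (a point): the middle of the glass: on its axis, 8 mm above the flat back; axes as glass
- easel: fixed sloping wooden rest, base 130 x 120 mm. Origin: on the bench, 48 mm straight below the centre of the glass's back. x is level, to the high side; the slope rises 32 degrees toward +x. Its plate is 46 mm wide in y, so the glass overhangs it 7 mm each side. Two 6 mm pins under the glass's lower edge, 41 mm apart, stand 12 mm out of the slope.
- lamp (a point): centre of the LED lamp's underside: a fixed bar over the easel, 150 mm long in the easel's y, 32 mm wide in x (easel x = +10 to +42 mm), 16 mm thick, its underside 171 mm above the bench, on a 12 mm post at easel x = 66, y = 50 mm. It bars the way from straight above: reach the glass with the tool leaning, from the easel's -x side.
- turnover: fixed base of the turnover cradle: two leaves hinged like a book on one level pin. Origin: on the bench under the pin's middle. x runs along the pin, 50 mm above the bench; the carrier leaf lies on the -y side, the cover on the +y side; leaves 110 mm wide in x, reaching 95 mm from the pin. Base 150 x 205 mm, 10 mm high; posts at x = +-66 mm, 60 mm high.
- carrier (a joint): angle of the carrier leaf about the pin: 0 = lying open on its own (-y) side (so at the start), 3.14 = swung right over onto the cover's side. Stiff (0.3 N m of friction, 0.35 kg): it stays where it is left.
- cover (a joint): angle of the cover leaf: 0 = lying open on its own (+y) side, 3.14 = shut over the carrier. Stiff (0.45 N m, 0.45 kg): stays where it is left; starts anywhere from 0 to 0.9. The leaves meet face to face when the two angles add up to 3.14; then a leaf pushes the other before it, so swinging the carrier over takes the shut cover along and keeps it shut.
- carrier_seat (a point): centre of the carrier's round pocket, 55 mm from the pin, level with the leaf's face (and the pin). Pocket 66 mm across, flat floor 8.5 mm below this point; its wall has 39 mm wide gaps for fingers toward +x and -x, where the floor runs on level to the leaf's edges, 55 mm from this point. x along the pin, z out of the pocket (up when open).
- cover_seat (a point): centre of the cover's pocket, 55 mm from the pin, level with the leaf's face. Like the carrier's, but with a ledge 8.5 mm deep round a square well (46 mm wide, 8.5 mm deeper) that keeps the dome free. x along the pin, z out of the pocket (up when the cover lies open at 0).
- carrier_bar (a point): middle of the carrier's handle: a round bar 12 mm thick, parallel to the pin, 165 mm from it and 70 mm beyond the leaf's edge, 88 mm free between its two 8 mm arms, in the plane of the leaf's face and the pin. With the leaves shut it lies 40 mm beyond the cover's bar.
- cover_bar (a point): middle of the cover's handle: a round bar 12 mm thick, parallel to the pin, 125 mm from it and 30 mm beyond the leaf's edge, 66 mm free between its two 8 mm arms, in the plane of the leaf's face and the pin
- rodrest: fixed rusty rod rest, 150 x 100 mm, 65 mm high with the glass rods (250 mm long, along its x) on it; origin: centre of its underside. It stands on the side of the bench away from the easel.
- blank: a smaller glass cabochon, 46 mm across, 13 mm high, with a shallow dome; not the piece to turn; its origin is the centre of its underside. A bystander.
- disc: a plain flat glass disc, 68 mm across and 6 mm thick; not the piece to turn; its origin is the centre of its underside. A bystander.
- frit: closed glass jar with a metal cap, 54 mm across, 75 mm high; its origin is the centre of its underside. A bystander.
- marver: flat dark block (marver), 75 x 55 mm, 18 mm high; its origin is the centre of its underside. A bystander.
- paddle: dark square paddle with a round wooden handle, lying flat, about 235 mm long, 20 mm high; its origin is the centre of its underside. A bystander.
- bird: small green glass bird figure, 32 mm across, 45 mm high; its origin is the centre of its underside. A bystander.
- mould: dark round mould cup, 48 mm across, 34 mm high, open at the top; its origin is the centre of its underside. A bystander.
Mind the look-alikes: they are no part of the job. Leave any yellow look-alike of the glass alone.

How it is judged:
On the way, in this order (a step that is already met when the one before it is completed fails the run):
1. the glass sits dome up in the open carrier's pocket and is let go (distance between glass_mid and carrier_seat below 0.006 m and angle between glass's own z axis and vertical below 0.08 rad and value of joint carrier below 0.08 rad and contact force between the fingers and glass below 0.1 N), for 0.2 s.
2. the cover is shut over the glass in the carrier (value of joint cover above 3.04 rad and value of joint carrier below 0.08 rad and distance between glass_mid and carrier_seat below 0.006 m), for 0.2 s.
3. the shut pair is swung over, so that the glass lies dome down in the cover under the carrier (value of joint carrier above 3.04 rad and value of joint cover below 0.08 rad and distance between glass_mid and cover_seat below 0.006 m and angle between glass's own z axis and vertical above 3.04 rad), for 0.1 s.
At the end, for the whole second after the job is handed in: The carrier lies open on its own side (within 0.1 rad) and the cover on its side (within 0.08 rad); the glass lies in the cover's pocket (its middle within 6 mm of the seat's centre), dome down within 0.1 rad, at rest and let go (value of joint carrier below 0.1 rad and value of joint cover below 0.08 rad and distance between glass_mid and cover_seat below 0.006 m and angle between glass's own z axis and vertical above 3.04 rad and linear speed of glass below 0.02 m/s and contact force between the fingers and glass below 0.1 N); the robot touches nothing.
It fails at once if a bystander is knocked or pushed more than 20 mm, or tipped over (distance of any of blank, disc, frit, marver, paddle, bird, mould from where it was at the start of the episode above 0.02 m or angle between any of blank, disc, frit, marver, paddle, bird, mould's own z axis and vertical above 0.3 rad).
It fails at once if the glass is let fall (moves faster than 0.5 m/s while not held: a drop of more than about 13 mm) (linear speed of glass above 0.5 m/s and contact force between the fingers and glass below 0.1 N).
It fails at once if a leaf is slammed or flung (faster than 5 rad/s) (velocity of joint any of carrier, cover above 5 rad/s or velocity of joint any of carrier, cover below -5 rad/s).
It also fails if it takes over 72 s, if anything falls off the work surface, if the arm or the gripper's body presses on something with over 40 N, if the wrist force passes 120 N, or if a joint passes its speed limit or range.

ROBOT

A 7-joint arm with a two-finger parallel gripper is mounted at the origin on the work surface. World frame = base frame: x ahead of the robot, y to its left, z up, the work surface at z = 0. Lengths are in m, angles in rad, forces in N, time in s.
With the tool pointing down it reaches from about 0.4 to 0.9 m from the base axis. Payload 5.5 kg.
Tool frame: the origin (TCP) lies midway between the tips of the shut fingers; the grasp point (between the pads) lies 19 mm behind it (manip.grip_depth is the distance from the TCP to the grasp point, in m); z points along the fingers, y is the line along which they close (so a half turn about z gives the same grasp; the last joint's range is limited). The gripper opens to 92 mm and grips with 3 to 60 N. Pads are 19 mm wide; open, the fingers measure 130 mm over their backs; the gripper's body (75 mm by 190 mm) begins 47 mm behind the grasp point.
Start: joints at [1.51, 0.501, -0.427, 1.55, 0.221, 1.138, -0.21], TCP at [0.207, -0.616, 0.2] pointing down, gripper open.
Joint ranges: [-2.88, 2.88], [-0.31, 2.03], [-1.54, 1.56], [0.2, 2.42], [-1.41, 4.55], [0.19, 2.02], [-2.57, 2.57]. Speed limits (rad/s): [2.57, 2.57, 3.14, 3.14, 3.14, 3.14, 3.14].

INTERFACE

Orientations are given as a unit quaternion [x, y, z, w].
In Python, from bench import manip, effector, viewer gives the robot as it stands. Calls block until the motion is done:
- manip.move_pose(position, orientation): joint-space move of the TCP to a pose.
- manip.servo_line(position, ori=None, vel=0.15): straight line of the TCP; ori=None keeps the orientation; vel is the mean speed in m/s.
- manip.movej(angles): joint-space move.
- effector.open_jaws() and effector.close(f_grip=None): open the fingers fully, or close them until they stop; f_grip is the grip in N (None keeps the last).
- manip.sleep(seconds).
- manip.solve_ik(position, orientation): joint angles nearest the present ones, or None.
- viewer.get_image(name): name is "scene" or "top"; returns the picture (420x560x3 uint8, red, green, blue); there is no depth.
- viewer.get_calibration(name): a dict with "vfov" (degrees; the focal length in pixels is half the picture's height over the tangent of half this angle, whatever the lens; pixels are square), "cx", "cy" (the principal point, pixels), "dist_coeffs" ([k1, k2, p1, p2, k3] as OpenCV has them; the pictures are not rectified), "eye" and "attitude" of the camera in the world. Camera axes: x right, y down, z forward; pixel columns grow to the right and rows downward; lengths in m; the calibration is good to about 2 mm. A picture is of the moment at which its call begins. get_calibration takes no time and is no camera call.
A pose or a line that the arm cannot do raises manip.PlanningError and nothing moves.
- manip.hand_in(): hands the job in; it is judged then, once.
Readings, each from a call of its own:
- manip.current_clock(): time.
- manip.current_q(): joint angles.
- manip.current_joint_velocities(): joint speeds.
- manip.current_tau(): joint torques, N m.
- manip.current_tool_pos(): TCP position.
- manip.current_tcp_rot(): TCP orientation.
- manip.current_force(): force on the tool from outside, world axes, zero at the start.
- manip.current_wrist_torque(): the same for the moment, N m.
- manip.current_finger_gap(): finger opening in m.
- manip.current_gripper_force(): force on a finger pad.
Only numpy, scipy, OpenCV 4.12 (cv2) and the standard library are available. Lean on these libraries where they do the work, as an engineer would, in place of code of your own. Each camera call takes 0.05 s, during which the arm holds its last target. There are 200 camera calls.

## Working session

There is one attempt and no reset: what is moved stays moved. The work goes in short steps, each a Python script; the robot and the scene stay as the last script left them, time stands still between calls to the robot, and variables do not carry over. Pictures are saved under pics/ and viewed, at most 10 in all, crops included, and the job is handed in when it is done.

```bash
mkdir -p pics; ls; python3 - <<'E'
from bench import manip, effector, viewer
import cv2
for n in("scene","top"):
    im=viewer.get_image(n); cv2.imwrite(f"pics/{n}0.png",im[:,:,::-1]); print(n,viewer.get_calibration(n))
print(manip.current_clock(),manip.current_tool_pos(),manip.current_tcp_rot(),manip.grip_depth)
E
```

```text
pics
scene {'vfov': 45.062401667976694, 'cx': 272.0648447810277, 'cy': 209.9537763274305, 'dist_coeffs': array([-0.09966072,  0.        ,  0.        ,  0.        ,  0.        ]), 'eye': array([ 1.37528569, -0.59167099,  0.98186099]), 'attitude': array([ 0.81341724,  0.40446814, -0.1964198 , -0.36902193])}
top {'vfov': 43.77188986286332, 'cx': 270.9558670668104, 'cy': 202.2121426340194, 'dist_coeffs': array([-0.00958127,  0.        ,  0.        ,  0.        ,  0.        ]), 'eye': array([ 0.32742609, -0.01325201,  1.7826439 ]), 'attitude': array([ 0.70708261, -0.70422474,  0.04158026, -0.04871123])}
0.1 [ 0.20655136 -0.61560665  0.19940063] [ 9.86919040e-01  1.61214356e-01 -1.08465943e-04 -8.53812061e-04] 0.0188
```

View pics/scene0.png

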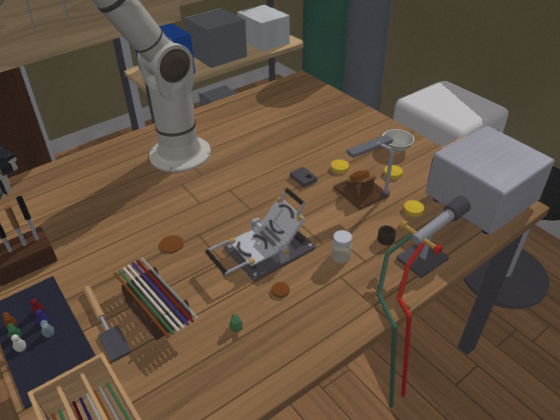

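View pics/top0.png

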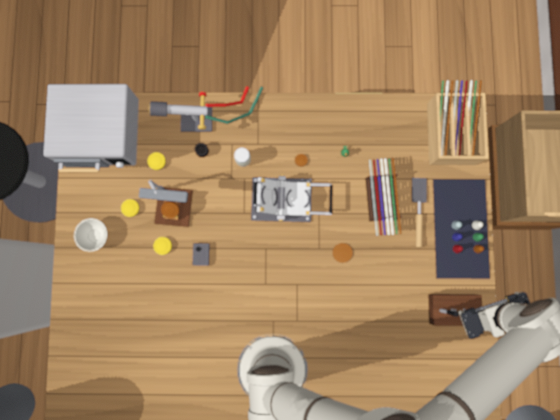

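View crops.

```bash
cat > h.py <<'E'
import numpy as np, cv2
from scipy.spatial.transform import Rotation as R
from bench import manip, effector, viewer
def cal(n):
    c=viewer.get_calibration(n); f=210/np.tan(np.radians(c['vfov'])/2)
    K=np.array([[f,0,c['cx']],[0,f,c['cy']],[0,0,1.]])
    return K,np.array(c['dist_coeffs'],float),np.array(c['eye']),R.from_quat(c['attitude']).as_matrix()
def ray(n,px):
    K,d,e,A=cal(n); u=cv2.undistortPoints(np.array(px,float).reshape(-1,1,2),K,d).reshape(-1,2)
    return e,np.c_[u,np.ones(len(u))]@A.T
def onplane(n,px,z):
    e,D=ray(n,px); return e+D*((z-e[2])/D[:,2])[:,None]
def tri(ps,pt):
    e1,d1=ray("scene",[ps]);e2,d2=ray("top",[pt]);d1=d1[0];d2=d2[0]
    s=np.linalg.lstsq(np.c_[d1,-d2],e2-e1,rcond=None)[0]; a=e1+s[0]*d1;b=e2+s[1]*d2
    return (a+b)/2,np.linalg.norm(a-b)
def proj(n,P):
    K,d,e,A=cal(n); return cv2.projectPoints((np.atleast_2d(P)-e)@A,np.zeros(3),np.zeros(3),K,d)[0].reshape(-1,2)
E
python3 - <<'E'
from h import *
s=cv2.imread("pics/scene0.png");t=cv2.imread("pics/top0.png")
z=lambda im,x,y,w,h,k:cv2.resize(im[y:y+h,x:x+w],None,fx=k,fy=k,interpolation=cv2.INTER_CUBIC)
a=np.vstack([np.hstack([z(s,325,125,80,90,4),z(t,125,165,80,90,4)]) ])
b=np.hstack([z(s,200,180,130,100,3),z(t,240,165,130,100,3)])
cv2.imwrite("pics/c1.png",a);cv2.imwrite("pics/c2.png",b)
print(proj("top",[[0,0,0]]),onplane("top",[[173,207],[280,200]],0.05),onplane("scene",[[360,192],[270,250]],0.0))
E
```

```text
[[271.77196597 369.16435125]] [[ 0.53273809  0.33240152  0.05      ]
 [ 0.55756526 -0.02542132  0.05      ]] [[ 0.54157118  0.34085347  0.        ]
 [ 0.57393562 -0.02995893  0.        ]]
```

View pics/c1.png

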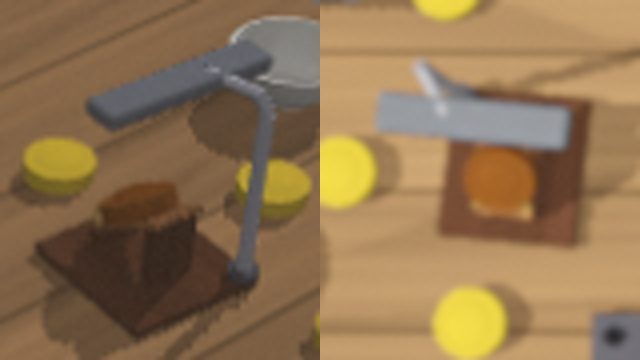

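View pics/c2.png

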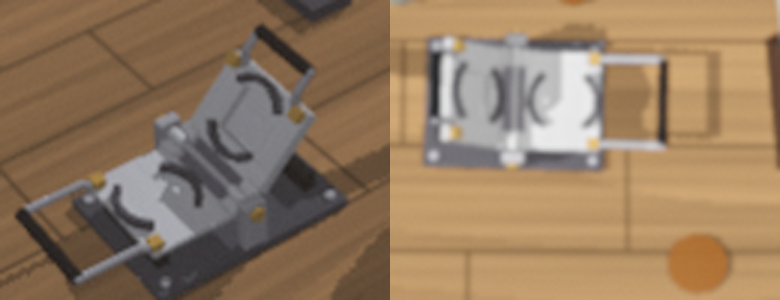

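```bash
python3 - <<'E'
from h import *
I={"scene":cv2.imread("pics/scene0.png"),"top":cv2.imread("pics/top0.png")}
def blob(n,m,roi):
    x,y,w,h=roi; k=np.zeros(m.shape,np.uint8);k[y:y+h,x:x+w]=m[y:y+h,x:x+w]
    _,l,st,c=cv2.connectedComponentsWithStats(k); i=1+np.argmax(st[1:,4])
    p=np.argwhere(l==i)[:,::-1].astype(np.float32); return c[i],cv2.minAreaRect(p),len(p),p
C={}
for nm,n,roi in [("carbar","top",(325,175,14,45)),("carbar","scene",(200,245,33,32)),("covbar","top",(248,180,10,32)),("covbar","scene",(280,184,30,24))]:
    v=I[n].max(2); m=(v<70).astype(np.uint8); c,r,k,p=blob(n,m,roi); C[nm,n]=c
    d=p-c; u=np.linalg.svd(d,full_matrices=False)[2][0]; t=d@u
    print(nm,n,c,k,"ends",c+u*t.min(),c+u*t.max()); C[nm,n,'e']=(c+u*t.min(),c+u*t.max())
for b in("carbar","covbar"): print(b,tri(C[b,"scene"],C[b,"top"]))
print("car ends",onplane("top",C["carbar","top","e"],.05),onplane("scene",C["carbar","scene","e"],.05))
for n,roi in(("scene",(345,165,30,20)),("top",(155,195,30,30))):
    h=cv2.cvtColor(I[n],cv2.COLOR_BGR2HSV); m=((h[...,0]<14)&(h[...,1]>190)&(h[...,2]>70)).astype(np.uint8)
    c,r,k,p=blob(n,m,roi);C["glass",n]=c; print("glass",n,c,r,k,p.min(0),p.max(0), onplane(n,[c],.058))
print(tri(C["glass","scene"],C["glass","top"]))
q=lambda L:[(125+(x-320)/4-.375,165+y/4-.375) for x,y in L]
print("lamp top",onplane("top",q([(378,92),(572,107),(570,150),(378,128)]),.187))
print("base",onplane("top",q([(592,98),(578,245),(440,235)]),.01))
q3=lambda L:[(240+(x-390)/3-.33,165+y/3-.33) for x,y in L]
print("posts",onplane("top",q3([(515,40),(513,158)]),.06),"knobs",onplane("top",q3([(595,57),(593,145)]),.055))
E
```

```text
carbar top [330.28571429 209.14285714] 7 ends [330.12359645 206.99068976] [330.42320721 210.96812077]
carbar scene [215.8503937  261.60629921] 127 ends [205.84571175 250.13455714] [225.51036717 272.68278566]
covbar top [254.5 192.5] 40 ends [254.5 183. ] [254.5 202. ]
covbar scene [293.72619048 196.11904762] 84 ends [285.5916192 189.2947855] [301.87585625 202.95597283]
carbar (array([ 0.53490557, -0.18798833,  0.02186619]), np.float64(0.018127221178050365))
covbar (array([0.56874178, 0.05590116, 0.14322516]), np.float64(0.0005545853689269565))
car ends [[ 0.53461481 -0.19260293  0.05      ]
 [ 0.52127435 -0.19347068  0.05      ]] [[ 0.51289528 -0.1912334   0.05      ]
 [ 0.61103288 -0.19316332  0.05      ]]Traceback (most recent call last):
  File "<stdin>", line 16, in <module>
  File "<stdin>", line 5, in blob
    return _wrapfunc(a, 'argmax', axis=axis, out=out, **kwds)
    return bound(*args, **kwds)
ValueError: attempt to get argmax of an empty sequence
```

```bash
python3 - <<'E'
from h import *
I={"scene":cv2.imread("pics/scene0.png"),"top":cv2.imread("pics/top0.png")}
H={n:cv2.cvtColor(I[n],cv2.COLOR_BGR2HSV) for n in I}
print(H["scene"][176,350:372:3],H["scene"][168,350:372:3],H["top"][210,160:185:3])
def comp(m,roi):
    x,y,w,h=roi; k=np.zeros(m.shape,np.uint8);k[y:y+h,x:x+w]=m[y:y+h,x:x+w]
    _,l,st,c=cv2.connectedComponentsWithStats(k)
    i=1+np.argmax(st[1:,4]); return np.argwhere(l==i)[:,::-1].astype(np.float32)
G={}
for n,roi in(("scene",(343,165,36,22)),("top",(155,195,30,30))):
    h=H[n].astype(int); m=((h[...,0]<16)&(h[...,1]>180)&(h[...,2]>60)).astype(np.uint8)
    p=comp(m,roi); print("glass",n,p.mean(0),len(p),p.min(0),p.max(0),cv2.minAreaRect(p)); G[n]=p.mean(0)
print(tri(G["scene"],G["top"]))
m=((I["top"].max(2)<95)).astype(np.uint8); p=comp(m,(326,180,10,40)); d=p-p.mean(0); u=np.linalg.svd(d)[2][0] if 0 else cv2.fitLine(p,cv2.DIST_L2,0,.01,.01).ravel()
t=d@u[:2]; print("top carbar",len(p),onplane("top",[p.mean(0),p.mean(0)+u[:2]*t.min(),p.mean(0)+u[:2]*t.max()],.05))
q=lambda L:[(125+(x-320)/4-.375,165+y/4-.375) for x,y in L]
print("lamp top",onplane("top",q([(378,92),(572,107),(570,150),(378,128)]),.187))
print("base",onplane("top",q([(592,98),(578,245),(440,235)]),.01))
q3=lambda L:[(240+(x-390)/3-.33,165+y/3-.33) for x,y in L]
print("posts",onplane("top",q3([(515,40),(513,158)]),.06),"knobs",onplane("top",q3([(595,57),(593,145)]),.055))
E
```

```text
[[ 13 160  97]
 [ 13 167  96]
 [ 14 174  88]
 [ 13 163  83]
 [ 14 167  84]
 [ 12 163  83]
 [ 12 156  93]
 [ 13 132 114]] [[ 15 121 133]
 [ 15 120 138]
 [ 15 120 134]
 [ 15 119 133]
 [ 15 122 132]
 [ 14 121 131]
 [ 14 116 127]
 [ 15 117 120]] [[ 12 160 134]
 [ 14 195 167]
 [ 14 194 171]
 [ 15 197 168]
 [ 14 195 167]
 [ 15 195 162]
 [ 14 193 135]
 [ 10 141  85]
 [ 11 140  95]]
glass scene [354.33334 174.33333] 3 [354. 174.] [355. 175.] ((354.25, 174.24998474121094), (0.7071067094802856, 1.4142134189605713), 45.0)
glass top [169.85513 209.07944] 214 [162. 202.] [178. 216.] ((170.0, 209.0), (14.0, 16.0), 90.0)
(array([0.52132453, 0.3364103 , 0.05957568]), np.float64(0.010636631015946476))
top carbar 48 [[ 0.56010184 -0.19424636  0.05      ]
 [ 0.52115327 -0.19347817  0.05      ]
 [ 0.60548764 -0.19514384  0.05      ]]
lamp top [[0.57657749 0.41204059 0.187     ]
 [0.56530373 0.26113711 0.187     ]
 [0.53179404 0.26184219 0.187     ]
 [0.54842776 0.41099854 0.187     ]]
base [[0.59955956 0.27455498 0.01      ]
 [0.47295129 0.28348697 0.01      ]
 [0.48102197 0.40160839 0.01      ]]
posts [[ 0.63040615 -0.02963473  0.06      ]
 [ 0.49836308 -0.02771164  0.06      ]] knobs [[ 0.61232508 -0.11891866  0.055     ]
 [ 0.51364196 -0.11627554  0.055     ]]
```

```bash
cat >> h.py <<'E'
T=np.array([.5642,-.0285,.05]); TY=-.02   # hinge pin middle, yaw
ux=np.array([np.cos(TY),np.sin(TY),0]); uy=np.array([-np.sin(TY),np.cos(TY),0]); uz=np.array([0,0,1.])
E0=np.array([.528,.3375,0]); EY=-.07
ex=np.array([np.cos(EY),np.sin(EY),0]); ey=np.array([-np.sin(EY),np.cos(EY),0])
S=np.radians(32); en=-np.sin(S)*ex+np.cos(S)*uz; es=np.cos(S)*ex+np.sin(S)*uz
def ori(z,y):
    z=z/np.linalg.norm(z); y=y-z*(y@z); y/=np.linalg.norm(y)
    return R.from_matrix(np.c_[np.cross(y,z),y,z]).as_quat()
E
python3 - <<'E'
from h import *
B=E0+.048*uz; a=np.linspace(0,2*np.pi,73)
for n in("top","scene"):
    P=np.vstack([[B+.030*(np.cos(t)*es+np.sin(t)*ey)+h*en for t in a] for h in(0,.016)]); p=proj(n,P); print(n,p.min(0),p.max(0))
print("lamp",proj("top",[E0+(.026+dx)*ex+dy*ey+.187*uz for dx,dy in((.016,.075),(.016,-.075),(-.016,-.075),(-.016,.075))]))
im=cv2.imread("pics/top0.png");h=cv2.cvtColor(im,cv2.COLOR_BGR2HSV)
print("col170 sat/val rows 196-222",[tuple(h[r,170,1:]) for r in range(196,223,1)])
print("row209 cols",[tuple(h[209,c,1:]) for c in list(range(157,166))+list(range(175,184))])
# IK feasibility
g=B+.0025*en; seat=T-.055*uy
L={}
for s in(1,-1):
    L[f"grasp{s}"]=(g,ori(-en,s*ey)); L[f"pre{s}"]=(g+.12*en,ori(-en,s*ey))
    L[f"place{s}"]=(seat-.006*uz,ori(-uz,s*ux))
    for ph,y in((40,-.165),(-20,.165)):
        f=np.radians(ph); L[f"lift{ph},{s}"]=(T+y*uy-.018*uz,ori(np.sin(f)*uy-np.cos(f)*uz,s*ux))
for k,(p,o) in L.items():
    q=manip.solve_ik(p,o); print(k,p.round(3),None if q is None else np.round(q,2))
E
```

```text
top [161.52922665 200.30927319] [180.45778372 218.62637436]
scene [346.58341948 169.75860888] [367.09771349 181.28218936]
lamp [[139.9638207  188.08521708]
 [188.06872088 191.58513525]
 [187.08664992 201.82385684]
 [138.86362529 198.29317818]]
col170 sat/val rows 196-222 [(np.uint8(13), np.uint8(163)), (np.uint8(13), np.uint8(163)), (np.uint8(14), np.uint8(164)), (np.uint8(14), np.uint8(160)), (np.uint8(6), np.uint8(134)), (np.uint8(81), np.uint8(126)), (np.uint8(182), np.uint8(143)), (np.uint8(196), np.uint8(161)), (np.uint8(195), np.uint8(166)), (np.uint8(195), np.uint8(166)), (np.uint8(194), np.uint8(167)), (np.uint8(193), np.uint8(169)), (np.uint8(193), np.uint8(169)), (np.uint8(198), np.uint8(167)), (np.uint8(195), np.uint8(167)), (np.uint8(194), np.uint8(167)), (np.uint8(199), np.uint8(165)), (np.uint8(197), np.uint8(166)), (np.uint8(197), np.uint8(164)), (np.uint8(196), np.uint8(165)), (np.uint8(193), np.uint8(168)), (np.uint8(177), np.uint8(169)), (np.uint8(164), np.uint8(159)), (np.uint8(152), np.uint8(134)), (np.uint8(143), np.uint8(118)), (np.uint8(138), np.uint8(118)), (n
[... 646 characters left out ...]
8  1.04 -1.31  2.1   1.73  1.36 -0.54]
pre1 [0.463 0.342 0.152] [ 0.03  0.62 -1.3   2.14  1.36  1.16 -0.49]
place1 [ 0.563 -0.083  0.044] [ 0.76  0.72 -0.89  1.86  0.7   0.91 -0.48]
lift40,1 [ 0.561 -0.193  0.032] [ 1.12  1.03 -0.78  1.49  0.05  1.17  0.47]
lift-20,1 [0.567 0.136 0.032] [ 0.17  0.91 -0.96  1.71  1.02  1.33 -1.2 ]
grasp-1 [0.527 0.338 0.05 ] [-0.18  0.69 -0.87  2.1   1.53  0.93  2.55]
pre-1 [0.463 0.342 0.152] [-2.05  0.69  1.36  2.19 -0.54  0.46 -2.06]
place-1 [ 0.563 -0.083  0.044] [-0.45  0.64  0.73  1.9  -0.58  0.82 -2.57]
lift40,-1 [ 0.561 -0.193  0.032] [ 0.79  0.89 -0.24  1.5  -0.41  1.21 -2.33]
lift-20,-1 [0.567 0.136 0.032] [ 0.31  1.17 -1.31  1.71  1.28  1.61  1.83]
```

```bash
sed -i 's/^E0=.*; EY/E0=np.array([.530,.3405,0]); EY/' h.py; python3 - <<'E'
from h import *
B=E0+.048*uz; o=ori(-en,ey); g=B+.002*en
print(manip.current_finger_gap())
manip.servo_line([.25,-.5,.38],vel=.3)
manip.move_pose([.42,.1,.36],ori(-uz,ey)); print(manip.current_clock())
manip.move_pose(g+.12*en,o); print(manip.current_clock(),manip.current_force())
manip.servo_line(g+.03*en,vel=.15); cv2.imwrite("pics/s1.png",viewer.get_image("scene")[:,:,::-1]); cv2.imwrite("pics/t1.png",viewer.get_image("top")[:,:,::-1])
print(manip.current_clock(),manip.current_force(),manip.current_tool_pos(),g+.03*en)
s=cv2.imread("pics/s1.png");t=cv2.imread("pics/t1.png")
z=lambda im,x,y,w,h,k:cv2.resize(im[y:y+h,x:x+w],None,fx=k,fy=k,interpolation=cv2.INTER_CUBIC)
cv2.imwrite("pics/c3.png",np.hstack([z(s,310,100,100,100,4),z(t,125,150,100,100,4)]))
E
```

```text
0.09216422669184648
3.2083
4.9417 [ 0.22176693  0.0764456  -0.82186578]
5.7917 [ 0.87971488 -0.20369383  0.50998302] [0.51315159 0.34242985 0.07628095] [0.51308411 0.34168605 0.07513754]
```

View pics/c3.png

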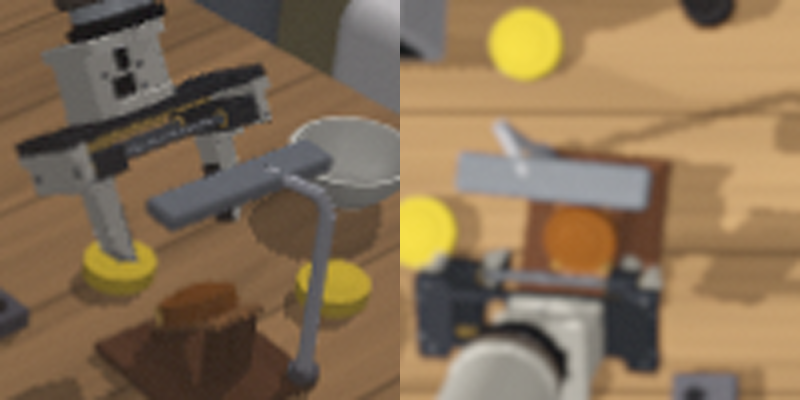

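```bash
python3 - <<'E'
from h import *
p=np.array(manip.current_tool_pos()); 
for n,ox,oy,off in(("scene",310,100,0),("top",125,150,400)):
    q=(proj(n,[p,p+.055*ey,p-.055*ey,E0+.048*uz+.008*en,E0+.048*uz+.023*en])-[ox,oy]+.375)*4+[off,0]; print(n,q.round(0).tolist())
E
```

```text
scene [[186.0, 272.0], [241.0, 249.0], [129.0, 296.0], [193.0, 303.0], [188.0, 285.0]]
top [[574.0, 249.0], [508.0, 244.0], [641.0, 254.0], [582.0, 237.0], [578.0, 245.0]]
```

```bash
python3 - <<'E'
from h import *
s0=cv2.imread("pics/s1.png"); s=viewer.get_image("scene")[:,:,::-1].copy(); t0=cv2.imread("pics/t1.png"); t=viewer.get_image("top")[:,:,::-1].copy()
print(np.abs(s.astype(int)-s0).max(2)[100:200,310:410].mean(),np.abs(t.astype(int)-t0).max(2)[150:250,125:225].mean())
print(manip.current_tool_pos(),manip.current_joint_velocities())
z=lambda im,x,y,w,h,k:cv2.resize(im[y:y+h,x:x+w],None,fx=k,fy=k,interpolation=cv2.INTER_CUBIC)
c=np.hstack([z(s,330,130,50,75,8),z(t,140,190,50,75,8)])
cv2.imwrite("pics/c4.png",c)
E
```

```text
2.5365 1.4228
[0.51315705 0.34237704 0.07626834] [-0.00174367  0.00105353  0.00457253  0.00024294  0.00263256 -0.00084953
 -0.00230988]
```

View pics/c4.png

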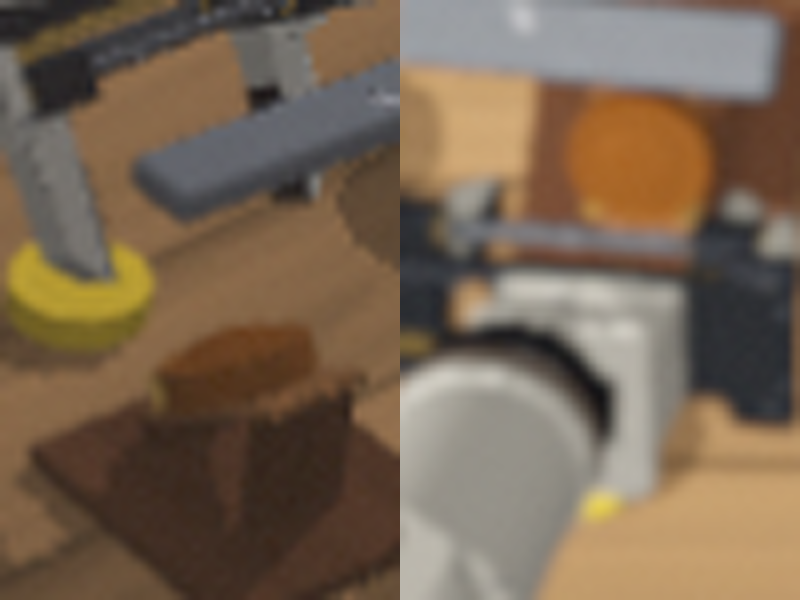

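```bash
python3 - <<'E'
from h import *
t0=manip.current_clock(); effector.close(f_grip=20); print(manip.current_clock()-t0,manip.current_finger_gap())
s=viewer.get_image("scene")[:,:,::-1].copy(); t=viewer.get_image("top")[:,:,::-1].copy()
p=np.array(manip.current_tool_pos()); print(p)
z=lambda im,x,y,w,h,k:cv2.resize(im[y:y+h,x:x+w],None,fx=k,fy=k,interpolation=cv2.INTER_CUBIC)
out=[]
for n,im,x,y in(("scene",s,325,120),("top",t,130,180)):
    c=z(im,x,y,50,75,8); q=(proj(n,[p])[0]-[x,y]+.44)*8; cv2.circle(c,tuple(int(v) for v in q),4,(0,255,0),1); out.append(c)
cv2.imwrite("pics/c5.png",np.hstack(out))
E
```

```text
1.4416000000000002 0.0004859526388183284
[0.51310282 0.34168629 0.07514101]
```

View pics/c5.png

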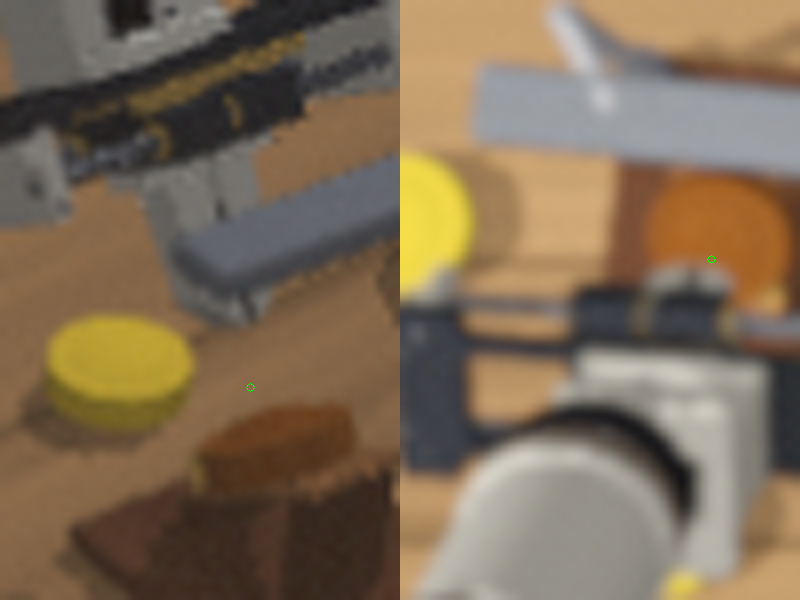

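```bash
python3 - <<'E'
from h import *
a=(325+232/8-.44,120+320/8-.44); b=(130+(695-400)/8-.44,180+272/8-.44)
P,e=tri(a,b); p=np.array(manip.current_tool_pos()); d=P-p
print(P,e,"diff",d,"along en",d@en,"ey",d@ey,"es",d@es, R.from_quat(manip.current_tcp_rot()).as_matrix()[:,2], -en)
# robot base check, marks: base centre in both views
print(proj("scene",[[0,0,0]]),proj("top",[[0,0,0]]))
E
```

```text
[0.50373934 0.34094627 0.10196209] 0.004405391868640732 diff [-0.00936347 -0.00074002  0.02682107] along en 0.02766786589037018 ey -0.0013931150762087866 es 0.006335670791769866 [ 0.52863777 -0.0370695  -0.84803771] [ 0.52862149 -0.03706406 -0.8480481 ]
[[178.93454328 153.21651889]] [[271.77196597 369.16435125]]
```

```bash
cat >> h.py <<'E'
def probe(d,dist,step=.003,vel=.05,thr=3.,o=None):
    """step along unit d until the force along -d rises by thr; returns travelled"""
    f0=np.array(manip.current_force()); p0=np.array(manip.current_tool_pos()); s=0
    while s<dist-1e-6:
        s+=step; manip.servo_line(p0+d*s,o,vel=vel)
        df=-(np.array(manip.current_force())-f0)@d
        if df>thr: break
    return s,df
E
python3 - <<'E'
from h import *
print(manip.current_clock()); print(probe(-en,.042)); 
p=np.array(manip.current_tool_pos()); d=p-(E0+.048*uz); print(manip.current_clock(),"h above back",d@en,"es",d@es,"ey",d@ey,manip.current_force())
E
```

```text
7.4333
(0.036, np.float64(5.8123821535836955))
10.4333 h above back -0.003599040749530485 es 7.09858261181379e-05 ey 0.0004810317154947193 [-3.00442496 -0.60165754  4.96014626]
```

```bash
python3 - <<'E'
from h import *
B=E0+.048*uz; o=ori(-en,ey)
manip.servo_line(B+.035*en,o,vel=.2); effector.open_jaws(); print(manip.current_clock(),manip.current_force())
manip.servo_line(B-.010*en,o,vel=.12); print(manip.current_force())
manip.servo_line(B-.024*en,o,vel=.06); print(manip.current_clock(),manip.current_force())
effector.close(f_grip=25); print(manip.current_clock(),manip.current_finger_gap(),manip.current_gripper_force(),manip.current_force())
cv2.imwrite("pics/s2.png",viewer.get_image("scene")[:,:,::-1])
E
```

```text
12.2333 [-0.02735173 -0.53103512  0.04700997]
[ 0.32061451 -0.09308948  0.08832396]
13.1417 [0.01451874 0.04483809 0.49039697]
13.7583 0.05914579560386722 24.99743342399597 [1.09047595 4.01233179 0.13640089]
```

```bash
python3 - <<'E'
from h import *
B=E0+.048*uz; o=ori(-en,ey)
manip.servo_line(B+.09*en,o,vel=.2); print(manip.current_clock(),manip.current_force(),manip.current_finger_gap())
P=np.array([.50,.10,.28]); eye=cal("scene")[2]; y=eye-P; y[2]=0; y/=np.linalg.norm(y)
manip.move_pose(P,ori(-uz,y)); manip.sleep(.2)
s=viewer.get_image("scene")[:,:,::-1].copy(); cv2.imwrite("pics/s3.png",s)
p=np.array(manip.current_tool_pos()); tip=p+.025*uz
q=proj("scene",[tip,tip+.046*y,tip-.046*y]); print(manip.current_clock(),manip.current_finger_gap(),q)
u=q[0].astype(int)-[25,37]; c=cv2.resize(s[u[1]:u[1]+75,u[0]:u[0]+50],None,fx=8,fy=8,interpolation=cv2.INTER_CUBIC); print(u)
for a in q: cv2.circle(c,tuple(int(v) for v in (a-u+.44)*8),4,(0,255,0),1)
cv2.imwrite("pics/c6.png",c)
h=cv2.cvtColor(s,cv2.COLOR_BGR2HSV)
for r in range(int(q[0][1])-8,int(q[0][1])+5,2): print(r,[tuple(int(v) for v in h[r,k]) for k in range(int(q[0][0])-17,int(q[0][0])+18,2)])
E
```

```text
14.525 [ 0.27539263 -0.31926947 -1.16143619] 0.05925696573630562
15.9167 0.059545409697760156 [[291.12360383 126.78021107]
 [291.1005884  136.47786215]
 [291.1440562  117.61123699]]
[266  89]
118 [(14, 118, 136), (14, 86, 127), (13, 17, 107), (17, 22, 81), (15, 16, 97), (15, 19, 109), (19, 19, 109), (15, 14, 108), (15, 14, 108), (13, 16, 109), (17, 17, 107), (17, 16, 110), (13, 16, 109), (15, 19, 109), (15, 15, 102), (15, 6, 79), (15, 14, 108), (15, 84, 115)]
120 [(15, 120, 142), (15, 91, 129), (13, 17, 108), (16, 31, 106), (19, 19, 107), (11, 19, 107), (20, 14, 108), (17, 17, 108), (17, 16, 109), (17, 17, 108), (19, 19, 109), (20, 14, 107), (17, 16, 109), (18, 12, 108), (19, 19, 109), (15, 20, 100), (21, 17, 107), (14, 83, 117)]
122 [(15, 116, 123), (15, 115, 109), (14, 86, 110), (14, 98, 109), (13, 126, 107), (13, 125, 102), (13, 122, 100), (11, 20, 101), (10, 15, 100), (30, 13, 99), (23, 10, 98), (13, 45, 103), (13, 126, 105), (13, 125, 104), (12, 123, 104), (14, 104, 108), (15, 88, 113), (15, 118, 123)]
124 [(15, 118, 121), (14, 118, 125), (15, 118, 132), (14, 129, 123), (13, 175
[... 358 characters left out ...]
17, 17, 106), (12, 12, 105), (12, 65, 106), (13, 183, 110), (13, 175, 105), (12, 161, 84), (14, 124, 109), (14, 118, 121), (14, 114, 116)]
128 [(15, 118, 136), (15, 118, 136), (15, 117, 137), (14, 120, 121), (13, 162, 74), (13, 158, 76), (14, 163, 80), (16, 33, 101), (13, 17, 106), (15, 15, 105), (15, 15, 104), (12, 50, 101), (13, 169, 83), (13, 164, 73), (14, 164, 73), (14, 126, 107), (14, 118, 121), (14, 116, 123)]
130 [(15, 120, 138), (15, 116, 134), (15, 118, 128), (15, 121, 122), (14, 136, 94), (13, 175, 73), (13, 158, 76), (14, 28, 99), (15, 15, 105), (12, 12, 104), (13, 17, 105), (14, 46, 94), (14, 156, 77), (14, 165, 74), (13, 130, 96), (15, 115, 122), (15, 114, 116), (14, 117, 107)]
```

View pics/c6.png

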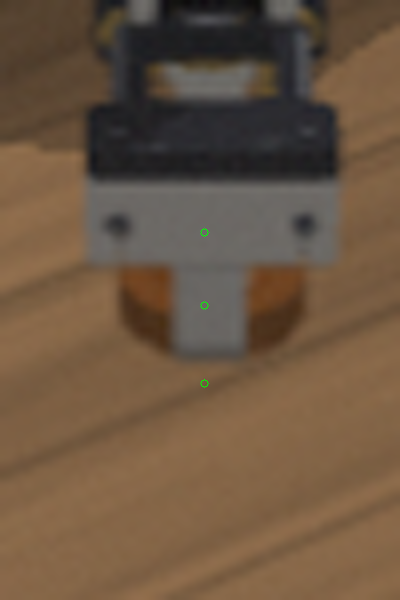

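```bash
python3 - <<'E'
from h import *
seat=T-.055*uy-.001*uy; o=ori(-uz,ux)
P=seat.copy(); P[2]=.16; manip.move_pose(P,o)
P[2]=.036; manip.servo_line(P,o,vel=.15); manip.sleep(.1); print(manip.current_clock(),manip.current_force(),manip.current_tool_pos())
f0=np.array(manip.current_force())[2]
while P[2]>.010:
    P[2]-=.002; manip.servo_line(P,o,vel=.05); f=np.array(manip.current_force()); print(round(P[2],4),(f).round(1),end=' ')
    if f[2]-f0>2: break
print(manip.current_clock(),manip.current_tool_pos(),manip.current_finger_gap())
E
```

```text
17.9083 [ 0.46044834  0.39386718 -0.77170837] [ 0.56429248 -0.08450802  0.03730652]
0.034 [ 0.1  0.2 -1.6] 0.032 [ 0.1  0.8 -2.4] 0.03 [ 0.5 -0.1 -1.3] 0.028 [-0.1  0.3 -1.9] 0.026 [-0.5 -0.  -1.6] 0.024 [ 0.5  1.3 -1.4] 0.022 [-0.3  0.3 -1.9] 0.02 [-0.2  0.5 -2.4] 0.018 [ 1.   0.7 -1.3] 0.016 [-4.1  1.4 12.2] 20.4083 [ 0.56329924 -0.08455623  0.01752559] 0.059011092643594304
```

```bash
python3 - <<'E'
from h import *
p=np.array(manip.current_tool_pos()); o=ori(-uz,ux)
manip.servo_line([T[0]-.0012,p[1],.018],o,vel=.05)
effector.open_jaws(); print(manip.current_clock(),manip.current_force())
p=np.array(manip.current_tool_pos()); manip.servo_line(p+.17*uz,o,vel=.25)
s=viewer.get_image("scene")[:,:,::-1].copy(); t=viewer.get_image("top")[:,:,::-1].copy(); print(manip.current_clock())
cv2.imwrite("pics/s4.png",s)
seat=T-.055*uy; a=np.linspace(0,6.28,60); z0=.0415
h=cv2.cvtColor(s,cv2.COLOR_BGR2HSV).astype(int); m=((h[...,0]<17)&(h[...,1]>135)).astype(np.uint8); m[:,:235]=0;m[:225]=0;m[265:]=0;m[:,275:]=0
_,l,st,c=cv2.connectedComponentsWithStats(m); i=1+np.argmax(st[1:,4]); print(st[i],c[i])
P=np.vstack([seat+[.03*np.cos(k),.03*np.sin(k),-.0085+hh] for k in a for hh in(0,.016)]); q=proj("scene",P); print(q.min(0),q.max(0),q.mean(0))
x,y=(q.mean(0)-[38,38]).astype(int); cv2.imwrite("pics/c7.png",cv2.resize(s[y:y+75,x:x+75],None,fx=8,fy=8,interpolation=cv2.INTER_CUBIC)); print(x,y)
E
```

```text
21.3833 [ 0.71084776  0.03654011 -0.3599738 ]
22.3167
[241 235  21  17 278] [251.03956835 242.44604317]
[239.19416147 233.22510881] [262.24722201 253.51455429] [250.86983659 243.39828926]
212 205
```

View pics/c7.png

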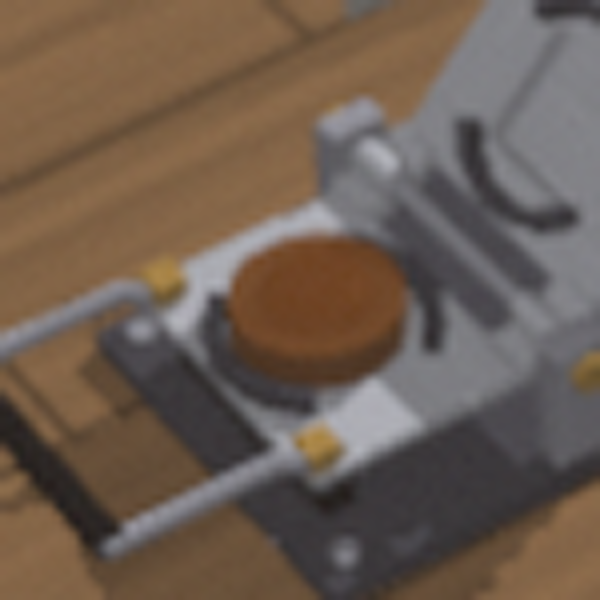

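```bash
cat >> h.py <<'E'
OFF=.0255
def bar(r,th,side):  # side +1 cover, -1 carrier; th joint angle
    return T+r*(side*np.cos(th)*uy+np.sin(th)*uz)
def tcp(tip,z=-uz): return tip+OFF*z/np.linalg.norm(z)
def arc(r,side,ths,dy,dz,o,z=-uz,vel=.13):
    for th in ths: manip.servo_line(tcp(bar(r,th,side)+dy*uy+dz*uz,z),o,vel=vel)
E
python3 - <<'E'
from h import *
o=ori(-uz,ux); ck=manip.current_clock
effector.close(f_grip=20)
b=bar(.125,.84,1)
manip.move_pose(tcp(b+.035*uy+.06*uz),o)
manip.servo_line(tcp(b+.035*uy-.008*uz),o,vel=.2); print(ck(),manip.current_force())
arc(.125,1,np.arange(.84,2.25,.2),.0155,-.008,o); print(ck(),manip.current_force(),manip.current_tool_pos())
b=bar(.125,2.24,1)
manip.servo_line(tcp(b+.025*uy-.005*uz),o,vel=.15)
manip.servo_line(tcp(b+.025*uy+.022*uz),o,vel=.2)
manip.servo_line(tcp(b+.0*uy+.022*uz),o,vel=.2); print(ck(),manip.current_force())
cv2.imwrite("pics/s5.png",viewer.get_image("scene")[:,:,::-1])
E
```

```text
24.9833 [ 0.73406794 -0.24937002  0.75528732]
27.675 [-0.02460218  0.38589421  0.2992107 ] [ 0.56233171 -0.09118148  0.11418802]
28.4833 [-0.48307052 -0.13335387 -0.79862247]
```

```bash
python3 - <<'E'
from h import *
s=cv2.imread("pics/s5.png"); v=s.max(2)
for th in np.arange(.8,3.2,.1):
    b=bar(.125,th,1); q=proj("scene",[b+k*.001*ux for k in range(-28,29,4)]).round().astype(int)
    print(round(th,2),q[7],int(np.median([v[y,x] for x,y in q])),end=' | ')
E
```

```text
0.8 [294 196] 132 | 0.9 [291 195] 131 | 1.0 [288 194] 133 | 1.1 [285 194] 132 | 1.2 [281 194] 131 | 1.3 [277 195] 126 | 1.4 [273 196] 104 | 1.5 [269 197] 74 | 1.6 [265 199] 73 | 1.7 [261 201] 75 | 1.8 [257 204] 105 | 1.9 [253 207] 106 | 2.0 [250 210] 93 | 2.1 [246 213] 107 | 2.2 [243 217] 99 | 2.3 [239 221] 47 | 2.4 [237 225] 132 | 2.5 [234 229] 133 | 2.6 [232 233] 135 | 2.7 [231 238] 131 | 2.8 [229 242] 126 | 2.9 [228 246] 111 | 3.0 [228 249] 73 | 3.1 [228 253] 79 | 3.2 [228 256] 97 |
```

```bash
python3 - <<'E'
from h import *
o=ori(-uz,ux); ck=manip.current_clock
manip.servo_line(tcp(bar(.125,2.3,1)+.014*uz),o,vel=.15)
arc(.125,1,[2.35,2.55,2.75,2.95,3.05],0,.006,o,vel=.1); print(ck(),manip.current_force())
f0=0; p=np.array(manip.current_tool_pos()); 
for i in range(12):
    p[2]-=.002; manip.servo_line(p,o,vel=.05); f=np.array(manip.current_force()); print(round(p[2]+OFF,4),f.round(1),end=' ')
    if f[2]>16: break
manip.sleep(.25); cv2.imwrite("pics/s6.png",viewer.get_image("scene")[:,:,::-1]); print(ck(),manip.current_force(),manip.current_tool_pos())
E
```

```text
30.5417 [-0.82861072  0.12269963 -0.66423246]
0.0651 [ 0.5  0.1 -0. ] 0.0631 [ 0.6 -0.5  0.5] 0.0611 [ 0.2 -1.1  0.4] 0.0591 [-0.5  0.3 -0.1] 0.0571 [ 0.2 -0.  -0.1] 0.0551 [-0.1 -0.5  2.3] 0.0531 [-4.7  1.5 14. ] 0.0511 [-10.    1.7  26.8] 32.8417 [-9.57720269  1.38201708 26.60168413] [ 0.56153406 -0.15273426  0.02874139]
```

```bash
python3 - <<'E'
from h import *
s=cv2.imread("pics/s6.png"); v=s.max(2)
for th in np.arange(2.2,3.25,.05):
    b=bar(.125,th,1); q=proj("scene",[b+k*.001*ux for k in list(range(-30,-21,2))+list(range(22,31,2))]).round().astype(int)
    print(round(th,2),q[7],[int(v[y,x]) for x,y in q])
c=cv2.resize(s[205:280,195:295],None,fx=8,fy=8,interpolation=cv2.INTER_CUBIC); cv2.imwrite("pics/c8.png",c)
E
```

```text
2.2 [248 223] [119, 129, 138, 138, 132, 129, 134, 153, 163, 179]
2.25 [247 225] [107, 107, 105, 117, 117, 158, 158, 176, 176, 176]
2.3 [245 227] [54, 88, 83, 83, 102, 166, 175, 166, 176, 167]
2.35 [244 229] [36, 36, 48, 48, 48, 49, 49, 51, 51, 50]
2.4 [242 231] [36, 37, 35, 36, 36, 42, 41, 55, 40, 51]
2.45 [241 233] [34, 37, 31, 31, 35, 70, 89, 87, 71, 63]
2.5 [240 235] [35, 35, 62, 62, 68, 51, 44, 59, 59, 53]
2.55 [239 237] [69, 69, 67, 67, 40, 43, 42, 47, 47, 52]
2.6 [238 239] [56, 56, 42, 42, 42, 48, 48, 51, 49, 48]
2.65 [237 241] [44, 42, 38, 38, 38, 48, 50, 49, 51, 49]
2.7 [236 243] [43, 44, 50, 43, 46, 49, 50, 50, 51, 53]
2.75 [235 245] [46, 46, 41, 47, 45, 50, 66, 66, 50, 50]
2.8 [235 247] [38, 41, 40, 40, 42, 54, 54, 55, 51, 52]
2.85 [234 249] [40, 40, 43, 42, 64, 45, 47, 47, 42, 42]
2.9 [234 251] [45, 55, 85, 80, 76, 38, 38, 41, 60, 59]
2.95 [234 253] [95, 95, 68, 68, 70, 69, 95, 93, 103, 103]
3.0 [233 255] [86, 86, 63, 63, 78, 103, 107, 107, 97, 97]
3.05 [233 257] [64, 64, 79, 96, 93, 105, 105, 105, 105, 105]
3.1 [233 259] [84, 86, 101, 104, 96, 106, 106, 106, 105, 81]
3.15 [234 261] [80, 103, 103, 103, 94, 84, 84, 48, 48, 39]
3.2 [234 262] [74, 91, 79, 96, 96, 50, 47, 39, 50, 46]
```

View pics/c8.png

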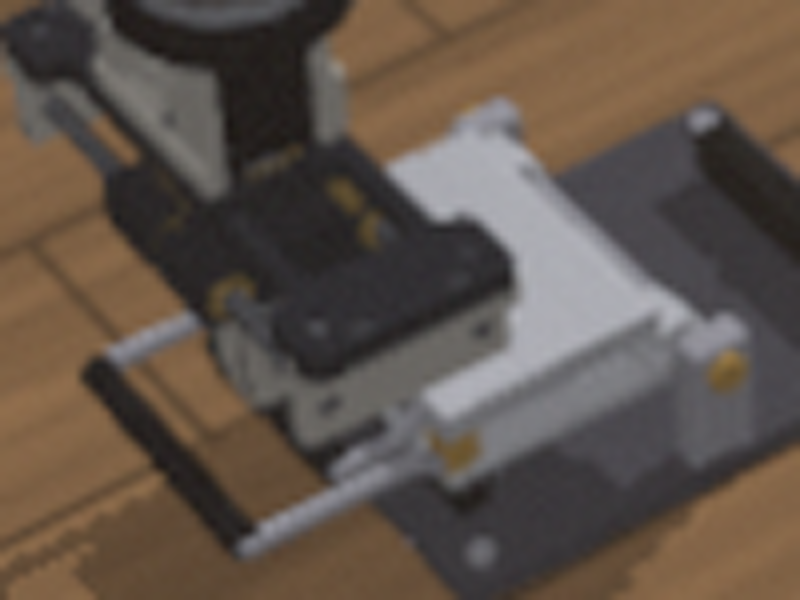

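```bash
python3 - <<'E'
from h import *
ck=manip.current_clock; f=np.radians(40)
zt=np.sin(f)*uy-np.cos(f)*uz; n=np.cos(f)*uy+np.sin(f)*uz; o=ori(zt,ux)
p=np.array(manip.current_tool_pos()); manip.servo_line(p+.10*uz,vel=.3)
b=bar(.165,0,-1); k=-.0155*n+.010*zt
manip.move_pose(tcp(b+k-.005*n-.06*zt,zt),o); print(ck(),manip.current_force())
manip.servo_line(tcp(b+k-.005*n,zt),o,vel=.12); print(ck(),manip.current_force(),manip.current_tool_pos())
manip.servo_line(tcp(b+k,zt),o,vel=.05); print(manip.current_force())
for th in np.arange(.1,2.15,.2):
    manip.servo_line(tcp(bar(.165,th,-1)+k,zt),o,vel=.13 if th>.2 else .08); print(round(th,2),np.array(manip.current_force()).round(1),end=' ')
print(ck()); cv2.imwrite("pics/s7.png",viewer.get_image("scene")[:,:,::-1])
v=cv2.imread("pics/s7.png").max(2)
for th in np.arange(1.7,2.6,.05):
    r=[]
    for rad in(.165,.125):
        q=proj("scene",[bar(rad,th,-1)+x*.001*ux for x in list(range(-30,-20,3))+list(range(21,31,3))]).round().astype(int); r.append([int(v[y,x]) for x,y in q])
    print(round(th,2),r)
E
```

```text
34.0083 [0.33870507 0.61513818 0.25771895]
34.6583 [ 0.51109418 -0.54191906 -0.31971601] [ 0.56174823 -0.18582306  0.01047792]
[-0.57137593 -2.48519114 -0.2685408 ]
0.1 [-0.8 -6.8  0.1] 0.3 [-0.2 -5.6  0.1] 0.5 [-0.7 -3.3 -1. ] 0.7 [ 1.1 -3.5  0.3] 0.9 [-0.2 -0.4 -0.1] 1.1 [-0.5 -0.8 -0.3] 1.3 [ 0.2 -0.6  0.3] 1.5 [ 0.6  0.2 -0.5] 1.7 [ 0.4 -2.  -4.8] 1.9 [ 2.6 -3.8 -8. ] 2.1 [ 2.9 -3.5 -9.9] 39.2667
1.7 [[38, 39, 52, 52, 91, 80, 72, 50], [129, 128, 132, 134, 114, 114, 119, 121]]
1.75 [[47, 55, 48, 45, 40, 61, 62, 44], [123, 103, 128, 134, 87, 119, 92, 85]]
1.8 [[68, 48, 44, 42, 66, 54, 47, 48], [48, 54, 54, 52, 45, 44, 48, 46]]
1.85 [[44, 40, 39, 43, 48, 48, 48, 48], [44, 42, 42, 75, 48, 46, 43, 44]]
1.9 [[41, 44, 48, 48, 47, 47, 46, 47], [46, 46, 75, 51, 47, 44, 41, 51]]
1.95 [[45, 46, 46, 49, 50, 47, 47, 48], [48, 44, 45, 46, 45, 43, 77, 77]]
2.0 [[48, 47, 45, 40, 45, 46, 46, 45], [55, 55, 50, 50, 40, 80, 80, 107]]
2.05 [[52, 44, 39, 39, 52, 52, 41, 51], [98, 72, 54, 47, 88, 103, 103, 106]]
2.1 [[47, 42, 42, 46, 41, 49, 76, 105], [50, 43, 48, 46, 106, 106, 107, 106]]
2.15 [[48, 48, 46, 49, 78, 106, 99, 106], [43, 47, 48, 48, 105, 105, 91, 91]]
2.2 [[49, 48, 50, 48, 99, 91, 107, 107], [46, 47, 47, 47, 102, 102, 68, 105]]
2.25 [[50, 48, 49, 49, 93, 98, 89, 75], [46, 46, 49, 46, 99, 90, 124, 109]]
2.3 [[49, 49, 52, 63, 89, 103, 103, 124], [46, 46, 46, 45, 124, 124, 118, 107]]
2.35 [[56, 62, 62, 46, 123, 123, 136, 137], [46, 47, 48, 48, 123, 110, 107, 102]]
2.4 [[62, 46, 46, 43, 136, 136, 136, 137], [46, 48, 44, 40, 110, 102, 120, 129]]
2.45 [[46, 43, 43, 43, 136, 135, 137, 137], [46, 40, 40, 51, 120, 120, 133, 126]]
2.5 [[43, 43, 97, 100, 137, 137, 138, 136], [40, 51, 51, 98, 133, 133, 126, 124]]
2.55 [[97, 80, 80, 74, 138, 135, 134, 133], [51, 98, 98, 105, 126, 126, 126, 131]]
```

```bash
python3 - <<'E'
from h import *
v={n:cv2.imread(f"pics/{n}.png").max(2) for n in("s6","s7")}
xs=list(range(-42,43,7))
for n in v:
  print(n)
  for th in np.arange(0,3.15,.1):
    q=proj("scene",[bar(.165,th,-1)+x*.001*ux for x in xs]).round().astype(int); r=[int(v[n][y,x]) for x,y in q]
    if np.median(r)<62: print(round(th,2),q[6],r)
  # leaf outer face brightness (cover back, shut, ~12mm above plane) & carrier arms at 150 mm
  print("arms",[[int(v[n][y,x]) for x,y in proj("scene",[bar(.15,th,-1)+s*.048*ux for s in(-1,1)]).round().astype(int)] for th in np.arange(0,2.8,.2)])
t=viewer.get_image("top")[:,:,::-1].copy(); cv2.imwrite("pics/t7.png",t); vt=t.max(2)
print("top z.05 bar",[int(vt[y,x]) for x,y in proj("top",[bar(.165,0,-1)+x*.001*ux for x in xs]).round().astype(int)])
q=proj("top",[T+y*.001*uy for y in range(-220,200,10)]).round().astype(int); print([tuple(t[b,a]) and int(vt[b,a]) for a,b in q])
t0=cv2.imread("pics/top0.png").max(2); print([int(t0[b,a]) for a,b in q])
print(manip.current_tool_pos(),manip.current_clock())
E
```

```text
s6
0.0 [215 261] [36, 42, 39, 40, 37, 34, 40, 43, 40, 40, 39, 42, 41]
0.5 [219 235] [44, 41, 42, 41, 60, 45, 44, 43, 44, 85, 74, 73, 63]
0.6 [221 230] [96, 95, 72, 98, 74, 97, 51, 42, 46, 49, 48, 46, 48]
0.7 [224 224] [108, 103, 103, 104, 105, 54, 35, 66, 52, 42, 42, 45, 41]
0.8 [228 219] [40, 36, 36, 36, 32, 36, 31, 38, 35, 59, 43, 42, 87]
2.3 [301 183] [52, 56, 55, 53, 55, 54, 53, 54, 55, 90, 125, 138, 137]
2.4 [304 185] [60, 57, 55, 59, 55, 54, 57, 73, 111, 135, 137, 138, 136]
arms [[137, 149], [120, 95], [42, 54], [86, 50], [35, 55], [58, 130], [104, 136], [136, 125], [136, 126], [138, 128], [133, 136], [127, 137], [98, 129], [100, 124]]
s7
1.6 [268 185] [72, 72, 48, 56, 52, 68, 47, 47, 49, 46, 85, 58, 52]
1.7 [273 183] [36, 38, 39, 52, 43, 42, 99, 109, 100, 91, 50, 48, 47]
1.8 [278 182] [35, 49, 57, 42, 45, 46, 44, 43, 41, 66, 47, 47, 50]
1.9 [283 181] [60, 45, 44, 48, 48, 41, 42, 62, 45, 47, 46, 45, 42]
2.0 [288 181] [40, 49, 47, 40, 41, 51, 51, 44, 49, 45, 46, 43, 101]
2.1 [293 181] [72, 51, 40, 46, 48, 45, 50, 47, 56, 41, 98, 104, 98]
2.2 [297 182] [45, 48, 51, 48, 45, 55, 48, 41, 60, 99, 107, 75, 106]
arms [[100, 95], [121, 100], [123, 63], [128, 65], [137, 133], [136, 123], [135, 130], [135, 125], [127, 87], [68, 42], [39, 107], [40, 136], [47, 130], [53, 126]]
top z.05 bar [184, 199, 192, 190, 193, 192, 190, 191, 198, 210, 210, 210, 211]
[202, 207, 210, 210, 208, 199, 190, 191, 184, 149, 150, 151, 130, 103, 111, 152, 158, 99, 41, 59, 174, 186, 223, 224, 225, 139, 87, 112, 85, 97, 132, 53, 177, 201, 185, 196, 199, 199, 200, 200, 199, 199]
[149, 187, 191, 191, 191, 139, 134, 177, 150, 151, 151, 152, 130, 160, 235, 232, 233, 209, 196, 201, 132, 131, 154, 104, 145, 165, 176, 178, 133, 183, 202, 57, 178, 201, 186, 196, 200, 200, 200, 200, 200, 199]
[0.5663801  0.06445133 0.15456538] 39.3667
```

```bash
python3 - <<'E'
from h import *
ck=manip.current_clock; f=np.radians(40)
zt=np.sin(f)*uy-np.cos(f)*uz; n=np.cos(f)*uy+np.sin(f)*uz
p=np.array(manip.current_tool_pos()); manip.servo_line(p-.006*n,vel=.1); print(manip.current_force())
manip.servo_line(p-.006*n-.075*zt,vel=.3); print(ck(),manip.current_force())
s=viewer.get_image("scene")[:,:,::-1].copy(); cv2.imwrite("pics/s8.png",s); v=s.max(2)
xs=list(range(-42,43,7))
for rad in(.165,.125):
  for th in np.arange(1.2,3.15,.05):
    q=proj("scene",[bar(rad,th,-1)+x*.001*ux for x in xs if abs(x)<32 or rad>.13]).round().astype(int); r=[int(v[y,x]) for x,y in q]
    if np.median(r)<75: print(rad,round(th,2),r)
E
```

```text
[-0.75319743  0.0574365   0.44854036]
40.0167 [-1.05858154 -0.14051966  0.45228435]
0.165 1.5 [48, 77, 68, 58, 46, 45, 54, 46, 44, 72, 93, 104, 107]
0.165 1.55 [47, 47, 48, 47, 48, 44, 46, 42, 43, 99, 90, 113, 107]
0.165 1.65 [41, 43, 48, 48, 45, 45, 43, 56, 104, 104, 102, 84, 129]
0.165 1.7 [43, 49, 45, 48, 46, 42, 44, 106, 104, 104, 40, 39, 41]
0.165 1.75 [46, 48, 46, 46, 40, 43, 97, 107, 104, 106, 63, 89, 79]
0.165 2.05 [50, 103, 94, 101, 65, 37, 39, 48, 39, 41, 41, 41, 41]
0.165 2.1 [101, 61, 107, 51, 40, 40, 39, 41, 41, 41, 43, 41, 39]
0.165 2.15 [69, 91, 51, 43, 42, 44, 39, 42, 43, 44, 43, 42, 50]
0.165 2.2 [95, 78, 45, 45, 46, 47, 44, 46, 45, 43, 49, 74, 106]
0.165 2.25 [78, 45, 52, 52, 47, 47, 50, 47, 45, 51, 74, 91, 138]
0.165 2.3 [49, 52, 52, 52, 52, 50, 49, 54, 51, 85, 125, 138, 135]
0.165 2.35 [53, 56, 52, 52, 52, 49, 54, 54, 85, 125, 135, 135, 137]
0.165 2.4 [56, 56, 52, 58, 55, 54, 54, 74, 109, 135, 137, 136, 137]
0.165 2.45 [56, 52, 58, 55, 58, 54, 74, 109, 135, 137, 136, 137, 133]
0.125 2.05 [49, 38, 42, 42, 39, 37, 38, 42, 55]
0.125 2.1 [40, 42, 41, 42, 42, 39, 42, 42, 41]
0.125 2.15 [44, 42, 44, 37, 43, 42, 45, 42, 44]
0.125 2.2 [54, 49, 60, 60, 55, 53, 48, 62, 54]
```

```bash
python3 - <<'E'
from h import *
o=ori(-uz,ux); ck=manip.current_clock
manip.move_pose(tcp(bar(.165,2.14,-1)+.045*uz),o); print(ck())
manip.servo_line(tcp(bar(.165,2.14,-1)+.009*uz),o,vel=.15)
arc(.165,-1,[2.2,2.4,2.6,2.8,2.95,3.05],0,.006,o,vel=.12); print(ck(),manip.current_force())
p=np.array(manip.current_tool_pos()); 
for i in range(12):
    p[2]-=.003; manip.servo_line(p,o,vel=.06); f=np.array(manip.current_force()); print(round(p[2]+OFF,4),f.round(1),end=' ')
    if f[2]>16: break
manip.sleep(.15); s=viewer.get_image("scene")[:,:,::-1].copy(); print(ck(),manip.current_force(),manip.current_tool_pos())
cv2.imwrite("pics/s9.png",s); v=s.max(2)
for rad,xs in((.165,(-42,-36,-30,30,36,42)),(.125,(-30,-24,24,30))):
  for th in np.arange(2.6,3.25,.06):
    q=proj("scene",[bar(rad,th,-1)+x*.001*ux for x in xs]).round().astype(int); print(rad,round(th,2),[int(v[y,x]) for x,y in q],end=' ')
E
```

```text
40.8417
43.4 [0.53930351 0.08790268 0.10790567]
0.068 [-0.2 -0.1  0.1] 0.065 [ 1.  -0.1 -0.3] 0.062 [-0.3  0.4  0. ] 0.059 [-0.2 -0.  -0.7] 0.056 [ 0.7 -0.6 -0.7] 0.053 [-4.8 -2.  14.3] 0.05 [-11.1  -3.2  33.6] 45.35 [-10.9075003   -3.12974172  32.04894407] [0.56754143 0.13544645 0.02844752]
0.165 2.6 [56, 47, 44, 79, 69, 68] 0.165 2.66 [44, 42, 44, 71, 69, 69] 0.165 2.72 [45, 43, 42, 64, 69, 69] 0.165 2.78 [42, 40, 54, 79, 86, 84] 0.165 2.84 [41, 49, 48, 103, 98, 112] 0.165 2.9 [75, 77, 61, 103, 114, 127] 0.165 2.96 [132, 128, 105, 116, 136, 135] 0.165 3.02 [133, 135, 127, 137, 145, 151] 0.165 3.08 [136, 96, 79, 120, 67, 52] 0.165 3.14 [72, 41, 49, 41, 43, 42] 0.165 3.2 [102, 109, 117, 133, 106, 142] 0.125 2.6 [125, 134, 115, 106] 0.125 2.66 [134, 134, 133, 127] 0.125 2.72 [134, 134, 127, 130] 0.125 2.78 [134, 137, 129, 126] 0.125 2.84 [137, 133, 126, 109] 0.125 2.9 [133, 136, 106, 130] 0.125 2.96 [127, 134, 133, 137] 0.125 3.02 [136, 83, 113, 108] 0.125 3.08 [80, 42, 42, 40] 0.125 3.14 [41, 38, 41, 37] 0.125 3.2 [52, 98, 93, 125]
```

```bash
python3 - <<'E'
from h import *
ck=manip.current_clock; f=np.radians(20)
zt=-np.sin(f)*uy-np.cos(f)*uz; n=-np.cos(f)*uy+np.sin(f)*uz; o=ori(zt,ux)
p=np.array(manip.current_tool_pos()); manip.servo_line(p+.07*uz,vel=.3)
b=bar(.165,np.pi,-1); k=-.0145*n+.014*zt
manip.servo_line(tcp(b+k-.006*n-.045*zt,zt),o,vel=.2); print(ck(),manip.current_force())
manip.servo_line(tcp(b+k-.006*n,zt),o,vel=.12); print(ck(),manip.current_force())
manip.servo_line(tcp(b+k,zt),o,vel=.05); print(manip.current_force())
for th in np.arange(3.04,1.0,-.2):
    manip.servo_line(tcp(bar(.165,th,-1)+k,zt),o,vel=.08 if th>2.9 else .14); print(round(th,2),np.array(manip.current_force()).round(1),end=' ')
p=np.array(manip.current_tool_pos()); manip.servo_line(p-.006*n,vel=.1); manip.servo_line(p-.006*n-.06*zt,vel=.3); print(ck())
s=viewer.get_image("scene")[:,:,::-1].copy(); cv2.imwrite("pics/s10.png",s); v=s.max(2); print(ck())
for rad,side,A in((.165,-1,np.arange(.5,1.7,.05)),(.165,-1,[3.1,3.14]),(.125,1,[0,.05,.1])):
  for th in A:
    xs=(-42,-30,-20,-10,0,10,20,30,42) if rad>.13 else range(-30,31,8)
    q=proj("scene",[bar(rad,th,side)+x*.001*ux for x in xs]).round().astype(int); r=[int(v[y,x]) for x,y in q]
    if np.median(r)<80: print(rad,round(th,2),r)
E
```

```text
46.3 [-0.89371525 -0.63039866 -0.3499551 ]
46.825 [0.83474466 0.2501937  0.25875624]
[-0.35632475  4.33946556 -0.9757485 ]
3.04 [-1.1  6.3  0.6] 2.84 [1.6 5.4 1.3] 2.64 [1.4 2.9 0.4] 2.44 [-0.3  0.4 -0.5] 2.24 [ 0.4 -0.2 -0.6] 2.04 [ 0.1 -0.6 -1. ] 1.84 [-0.1 -0.2  0.3] 1.64 [-0.  -0.3 -0.6] 1.44 [-0.6 -0.6  0. ] 1.24 [-0.5  1.5 -0.3] 1.04 [ 0.5  0.7 -0.1] 51.8833
51.9333
0.165 1.0 [42, 41, 44, 42, 43, 43, 41, 43, 43]
0.125 0 [43, 43, 43, 42, 44, 42, 44, 42]
0.125 0.05 [57, 55, 42, 45, 44, 54, 50, 44]
```

```bash
python3 - <<'E'
from h import *
o=ori(-uz,ux); ck=manip.current_clock
manip.move_pose(tcp(bar(.165,1.0,-1)+.045*uz),o); print(ck())
manip.servo_line(tcp(bar(.165,1.0,-1)+.01*uz),o,vel=.15)
arc(.165,-1,[.93,.73,.53,.33,.2,.1],0,.006,o,vel=.13); print(ck(),manip.current_force())
p=np.array(manip.current_tool_pos()); 
for i in range(12):
    p[2]-=.003; manip.servo_line(p,o,vel=.06); f=np.array(manip.current_force()); print(round(p[2]+OFF,4),f.round(1),end=' ')
    if f[2]>10: break
manip.servo_line(p+.15*uz,vel=.3); s=viewer.get_image("scene")[:,:,::-1].copy(); print(ck(),manip.current_force())
cv2.imwrite("pics/s11.png",s); v=s.max(2)
for rad,side in((.165,-1),(.125,1)):
  for th in(0,.05,.1,.15):
    q=proj("scene",[bar(rad,th,side)+x*.001*ux for x in range(-30,31,8)]).round().astype(int); print(rad,th,[int(v[y,x]) for x,y in q])
h=cv2.cvtColor(s,cv2.COLOR_BGR2HSV).astype(int); m=((h[...,0]<17)&(h[...,1]>135)).astype(np.uint8)
c=T+.055*uy; a=np.linspace(0,6.28,60)
q=proj("scene",np.vstack([c+[.03*np.cos(t),.03*np.sin(t),z] for t in a for z in(-.0085,.0075)])); lo=q.min(0).astype(int);hi=q.max(0).astype(int); print(q.min(0),q.max(0),q.mean(0))
k=np.zeros_like(m);k[lo[1]-10:hi[1]+10,lo[0]-10:hi[0]+10]=m[lo[1]-10:hi[1]+10,lo[0]-10:hi[0]+10]
_,l,st,cc=cv2.connectedComponentsWithStats(k); i=1+np.argmax(st[1:,4]); print(st[i],cc[i])
E
```

```text
52.4583
54.8917 [-0.58020409  0.56368331  0.13291219]
0.0694 [-0.3 -0.   0.3] 0.0664 [-1.1 -0.2 -0.6] 0.0634 [0.4 0.7 0.3] 0.0604 [-0.3  0.1 -0.3] 0.0574 [-0.2 -0.1  1.5] 0.0544 [-1.7 -0.6  5.6] 0.0514 [-5.8  3.1 22.7] 57.3417 [-0.00475078 -0.19408315 -0.15485446]
0.165 0 [41, 41, 44, 41, 39, 43, 42, 43]
0.165 0.05 [46, 42, 45, 42, 47, 47, 44, 45]
0.165 0.1 [86, 93, 114, 79, 89, 69, 62, 65]
0.165 0.15 [103, 131, 112, 130, 112, 104, 121, 98]
0.125 0 [45, 43, 45, 42, 43, 43, 45, 40]
0.125 0.05 [59, 55, 47, 47, 47, 56, 49, 44]
0.125 0.1 [126, 90, 86, 68, 94, 77, 118, 71]
0.125 0.15 [133, 124, 122, 126, 124, 120, 112, 135]
[273.29804474 216.90329339] [295.3769495  236.09166893] [284.46352984 226.52338524]
[274 219  21  16 255] [284.60784314 226.57647059]
```

Both leaves lie open at 0, and the glass blob sits centred on the cover seat (284.6, 226.6 measured against 284.5, 226.5 expected). I'm handing in.

```bash
python3 -c "
from h import *
print(manip.hand_in(),manip.current_clock())"
```

```text
the job is handed in; nothing more can be done
the job is handed in; nothing more can be done
```

The glass is in the cover's pocket with both leaves lying open, and I handed the job in at about 58 s of the 72 s; the last scene image shows the amber glass on the cover seat to within about 1 mm, but its dome-down pose is inferred from the swing and the hand-in reported no verdict.

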